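# Put the scale's check weights back in their block in order of size

### The arm

A 6-joint arm with a two-finger parallel gripper is mounted at the origin on a cart in front of the work surface, level with it; the furniture and walls round the work are solid. World frame = base frame: x ahead of the robot, y to its left, z up, the work surface at z = 0. Lengths are in m, angles in degrees, forces in N, time in s.
With the tool pointing down it reaches from about 0.325 to 0.775 m from the base axis. Payload 5.5 kg.
Tool frame: the origin (TCP) lies at the very end of the fingers, on their centre line; the grasp point (between the pads) lies 19 mm behind it; z points along the fingers, x is the direction in which the jaws open and shut, and the axes are right-handed (so a half turn about z gives the same grasp; the last joint's range is limited). The gripper opens to 88 mm and grips with 3 to 60 N. Pads are 20 mm wide; open, the fingers measure 115 mm over their backs; the gripper's body (75 mm by 178 mm) begins 61 mm behind the grasp point.
Start: joints at [62.126, 5.22, 70.514, -0, 104.267, -3.249], TCP at [0.25, 0.545, 0.223] pointing down, gripper open.
Joint ranges: [-164.24, 164.24], [-49.07, 125.15], [9.68, 141.18], [-86.29, 266.29], [3.28, 154.24], [-151.56, 151.56]. Speed limits (degrees/s): [147.25, 147.25, 172.46, 180, 180, 180].

### API

Orientations are given as [roll, pitch, yaw] about the fixed x, y, z axes, in that order (R = Rz(yaw) Ry(pitch) Rx(roll)).
In Python, from plant import r, viewer gives the robot as it stands.
- The arm moves only by the tool play_rows, never from a script. Its argument "motion" is a list that holds one entry, the list of rows, each a list of 5 numbers: the opening, from 0 (shut) to 1 (fully open), then the shift along the world's x, y, z in mm, then the turn about the world's z in rad. A call has 1 to 5 rows; each row shifts and turns the commanded pose from where the row before left it; what a row does not reach is not made up. A row lasts 1/12 s, in which the tool goes at most 41.7 mm and 7.16 degrees, less where a joint would pass 70% of its speed; a pose out of reach is approached as far as the arm can. A call with a gripper value outside its range is refused whole. The fingers move at their own pace and stop on an object; the grip force is fixed at half the most. Time passes only in rows, so rows that do not move let the fingers close. It gives the time, the measured TCP pose, the force and the opening at its end, in the units of the state.
- r.state(): the state, without advancing time (a new reading comes with each control period).
- viewer.snapshot(name): name is "scene" or "top" or "wrist"; returns a dict with "pixels" (420x560x3 uint8, red, green, blue), "mtx" (3x3 intrinsics, pixels), "position" and "rotation" of the camera in the world. Camera axes: x right, y up, looking along -z (the intrinsics and any distortion apply to the point x, -y, -z); pixel columns grow to the right and rows downward; lengths in m; the calibration is good to about 2 mm. A picture is of the moment at which its call begins. There is no depth.
- r.close_job(): hands the job in, once; it reports no verdict.
The state is a dict: "clock": time; "qpos": joint angles; "dq": joint speeds; "tau": joint torques, N m; "ee_pos": TCP position; "ee_rot": TCP orientation; "force": force on the tool from outside, world axes, zero at the start; "torque": the same for the moment, N m; "width": opening from 0.0 (shut) to 1.0 (fully open).
Only numpy, scipy, OpenCV 4.12 (cv2) and the standard library are available. Lean on these libraries where they do the work, as an engineer would, in place of code of your own. Each camera call takes 0.05 s, during which the arm holds its last target. There are 200 camera calls.

### The job

The scale check is finished, so put the five steel check weights back in their wooden block: the largest is still on the scale's plate, the others stand about on the bench. Set each weight in its own pocket, smallest weight in the narrowest pocket and so on up to the largest in the widest, upright and fully down on the felt, and do not tip any of them over on the way.

Things in the scene. Friction and masses are not known exactly. Their poses are not given: they have to be found in the camera images.
- w20: the smallest check weight (20 g): plain stainless steel cylinder 14 mm across and 17 mm high with a small knob on a neck on top (9 mm across), 26 mm high in all, foot edge bevelled 2.5 mm; stands on the bench; origin at the centre of its foot, z up along its axis. Round, so it may be gripped from any side, round the upper part of the body
- w50: the second smallest check weight (50 g): plain stainless steel cylinder 20 mm across and 22 mm high with a small knob on a neck on top (13 mm across), 34 mm high in all, foot edge bevelled 2.5 mm; stands on the bench; origin at the centre of its foot, z up along its axis. Round, so it may be gripped from any side, round the upper part of the body
- w100: the middle-sized check weight (100 g): plain stainless steel cylinder 26 mm across and 28 mm high with a small knob on a neck on top (17 mm across), 42 mm high in all, foot edge bevelled 2.5 mm; stands on the bench; origin at the centre of its foot, z up along its axis. Round, so it may be gripped from any side, round the upper part of the body
- w200: the second largest check weight (200 g): plain stainless steel cylinder 32 mm across and 34 mm high with a small knob on a neck on top (21 mm across), 52 mm high in all, foot edge bevelled 2.5 mm; stands on the bench; origin at the centre of its foot, z up along its axis. Round, so it may be gripped from any side, round the upper part of the body
- w500: the largest check weight (500 g): plain stainless steel cylinder 40 mm across and 42 mm high with a small knob on a neck on top (26 mm across), 64 mm high in all, foot edge bevelled 2.5 mm; stands on the flat steel plate of the small bench scale, 21 mm above the bench; origin at the centre of its foot, z up along its axis. Round, so it may be gripped from any side, round the upper part of the body
- pocket20: green felt disc on the floor of the smallest pocket (bore 18 mm, for the 14 mm weight) of the fixed wooden weight block (66 x 255 x 20 mm, dark with a lighter frame). Origin: centre of the felt's upper face, 9 mm below the block's top, 11 mm above the bench; z up, y along the row to the wider pockets, whose centres lie 0, 42, 90, 144, 205 mm from the narrowest
- pocket50: green felt disc on the floor of the second smallest pocket (bore 24 mm, for the 20 mm weight) of the fixed wooden weight block (66 x 255 x 20 mm, dark with a lighter frame). Origin: centre of the felt's upper face, 9 mm below the block's top, 11 mm above the bench; z up, y along the row to the wider pockets, whose centres lie 0, 42, 90, 144, 205 mm from the narrowest
- pocket100: green felt disc on the floor of the middle-sized pocket (bore 30 mm, for the 26 mm weight) of the fixed wooden weight block (66 x 255 x 20 mm, dark with a lighter frame). Origin: centre of the felt's upper face, 9 mm below the block's top, 11 mm above the bench; z up, y along the row to the wider pockets, whose centres lie 0, 42, 90, 144, 205 mm from the narrowest
- pocket200: green felt disc on the floor of the second largest pocket (bore 36 mm, for the 32 mm weight) of the fixed wooden weight block (66 x 255 x 20 mm, dark with a lighter frame). Origin: centre of the felt's upper face, 9 mm below the block's top, 11 mm above the bench; z up, y along the row to the wider pockets, whose centres lie 0, 42, 90, 144, 205 mm from the narrowest
- pocket500: green felt disc on the floor of the largest pocket (bore 44 mm, for the 40 mm weight) of the fixed wooden weight block (66 x 255 x 20 mm, dark with a lighter frame). Origin: centre of the felt's upper face, 9 mm below the block's top, 11 mm above the bench; z up, y along the row to the wider pockets, whose centres lie 0, 42, 90, 144, 205 mm from the narrowest

How it is judged:
By the outcome, as a careful person would: the job done as asked, in the order asked, and still so for the second after the job is handed in, with the robot touching nothing.
It also fails if it takes over 125 s, if anything falls off the work surface, if the arm or the gripper's body presses on something with over 40 N, if the wrist force passes 120 N, or if a joint passes its speed limit or range.

## Working session

There is one attempt and no reset: what is moved stays moved. The work goes in short steps, Python scripts to look and compute and a tool call to move; the robot and the scene stay as the last step left them, time stands still between calls to the robot, and variables do not carry over. Pictures are saved under pics/ and viewed, about 12 in all and at most 16, crops included, and the job is handed in when it is done.

Besides the shell and the picture viewer there is one more tool, called after "Call:" as name(argument=value, ...), one argument or row to a line, values as JSON. play_rows: Moves the arm, as the interface text tells. Its arguments: {"type":"object","properties":{"motion":{"type":"array"}},"required":["motion"]}

```bash
mkdir -p pics; ls; cat > h.py <<'E'
import numpy as np, cv2
from plant import r, viewer
def snap(n,f=None):
    s=viewer.snapshot(n)
    if f: cv2.imwrite(f'pics/{f}.png',cv2.cvtColor(s['pixels'],cv2.COLOR_RGB2BGR))
    return s
def ray(s,u,v):
    K=np.array(s['mtx']); d=np.linalg.solve(K,[u,v,1]); d=np.array([d[0],-d[1],-d[2]])
    return np.array(s['position']),np.array(s['rotation'])@d
def plane(s,u,v,z):
    o,d=ray(s,u,v); return o+d*(z-o[2])/d[2]
def proj(s,p):
    q=np.array(s['rotation']).T@(np.array(p)-np.array(s['position'])); K=np.array(s['mtx'])
    w=K@np.array([q[0],-q[1],-q[2]]); return w[:2]/w[2]
E
python3 - <<'E'
from h import *
print(r.state())
for n in('scene','top','wrist'):
    s=snap(n,n+'0'); print(n,{k:np.round(v,4).tolist() for k,v in s.items() if k!='pixels'})
a=[cv2.imread(f'pics/{n}0.png') for n in('scene','top')]
E
```

```text
pics
{'clock': 0.0, 'qpos': array([ 6.21253713e+01,  5.26325999e+00,  7.05819460e+01, -1.66993592e-03,
        1.04265112e+02, -3.24743118e+00]), 'dq': array([ 0.0250746 ,  0.07229001,  0.03996373, -0.01744733, -0.02812577,
        0.00141868]), 'tau': array([-8.52188914e-04, -4.46429265e+01, -4.06454337e+01,  6.98868209e-02,
        2.85529566e-02, -1.33984927e-04]), 'ee_pos': array([0.24989044, 0.54516689, 0.22150463]), 'ee_rot': array([-1.79995367e+02,  1.10232726e-01,  6.53723970e+01]), 'force': array([ 0.28493858,  0.82996603, -0.35218151]), 'torque': array([ 0.02375309,  0.062563  , -0.01086691]), 'width': 0.9998477411055198}
scene {'mtx': [[517.3841, 0.0, 284.3177], [0.0, 517.3841, 211.1194], [0.0, 0.0, 1.0]], 'position': [0.1182, -0.8026, 0.637], 'rotation': [56.567, 0.4641, -28.8074]}
top {'mtx': [[511.176, 0.0, 281.5112], [0.0, 511.176, 215.27], [0.0, 0.0, 1.0]], 'position': [0.3415, 0.0002, 1.3691], 'rotation': [7.9866, 0.3528, -90.4921]}
wrist {'mtx': [[321.1446, 0.0, 279.8906], [0.0, 321.1446, 202.6527], [0.0, 0.0, 1.0]], 'position': [0.1869, 0.5755, 0.3831], 'rotation': [-14.8595, 0.171, 65.3743]}
```

```bash
cat >> h.py <<'E'
from scipy.spatial.transform import Rotation as Ro
_s=snap
def snap(n,f=None):
    s=_s(n,f); s['rotation']=Ro.from_euler('xyz',s['rotation'],degrees=True).as_matrix(); return s
E
sed -i 's/    return s$/    return s/' h.py
```

```text
(no output)
```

View pics/top0.png

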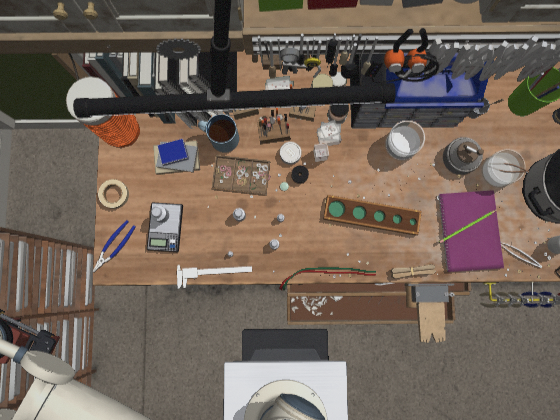

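View pics/scene0.png

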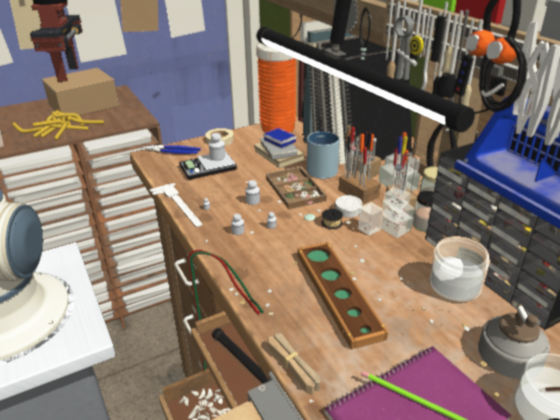

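Top view: scale with w500 near (160,213), w200 (239,214), w50 (281,217), w100 (274,244), w20 (229,254); block with green felts from (336,209) (widest) to (413,222). Scene agrees.

```bash
python3 - <<'E'
from h import *
s=snap('top'); im=s['pixels']
hsv=cv2.cvtColor(im,cv2.COLOR_RGB2HSV)
m=cv2.inRange(hsv,(60,70,40),(95,255,255)); m2=np.zeros_like(m); m2[190:240,320:425]=m[190:240,320:425]
n,l,st,c=cv2.connectedComponentsWithStats(m2)
for i in range(1,n):
    if st[i,4]>8: print(c[i].round(1),st[i,4],plane(s,*c[i],.011).round(4))
for n,u,v,z in[('500',160,213,.06),('200',239,214,.03),('50',281,217,.02),('100',274,244,.03),('20',229,254,.015)]: print(n,plane(s,u,v,z).round(3))
c=cv2.resize(im[195:265,145:300],None,fx=5,fy=5,interpolation=cv2.INTER_CUBIC)
cv2.imwrite('pics/crop1.png',c[:,:,::-1])
w=snap('wrist','w1')
E
```

```text
[336.3 208.4] 188 [ 0.5494 -0.1404  0.011 ]
[358.8 212.4] 122 [ 0.538  -0.2005  0.011 ]
[378.7 215.6] 81 [ 0.5289 -0.2535  0.011 ]
[396.6 218.6] 51 [ 0.5202 -0.3011  0.011 ]
[412.2 221.4] 25 [ 0.5124 -0.3425  0.011 ]
500 [0.534 0.322 0.06 ]
200 [0.534 0.119 0.03 ]
50 [0.526 0.008 0.02 ]
100 [0.453 0.027 0.03 ]
20 [0.429 0.147 0.015]
```

View pics/crop1.png

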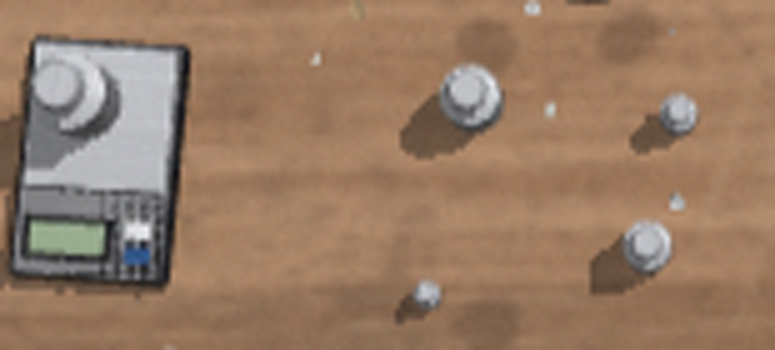

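View pics/w1.png

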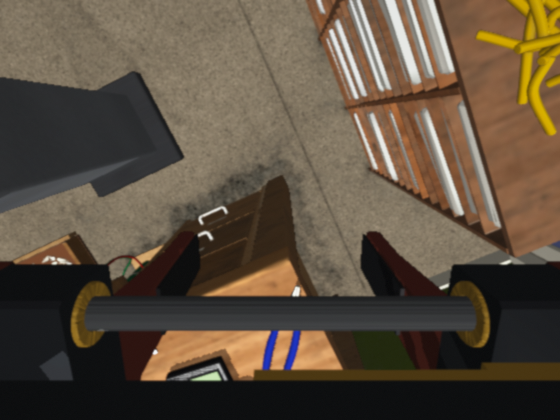

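The crop shows the five weights clearly (w500 at crop (60,85) on the plate, w200 (467,90), w50 (678,112), w100 (646,242), w20 (428,292)); the wrist view sees past the fingers. Moving over w20, jaws set across the row (yaw ≈ -10.4°).

Call:
play_rows(
  motion=[
    [[0.5,16.3,-36.2,-5,-0.12],[0.5,16.3,-36.2,-5,-0.12],[0.5,16.3,-36.2,-5,-0.12],[0.5,16.3,-36.2,-5,-0.12],[0.5,16.3,-36.2,-5,-0.12]],
  ],
)

```text
clock: 0.67
ee_pos: [0.3318, 0.3628, 0.1972]
ee_rot: [180.0, 0.0, 30.7]
force: [0.9, 0.1, 0.1]
width: 0.657
```

Call:
play_rows(
  motion=[
    [[0.5,16.3,-36.2,-5,-0.12],[0.5,16.3,-36.2,-9,-0.12],[0.5,16.3,-36.2,-9,-0.12],[0.5,16.3,-36.2,-9,-0.12],[0.5,16.3,-36.2,-9,-0.12]],
  ],
)

```text
clock: 1.08
ee_pos: [0.4133, 0.1816, 0.1564]
ee_rot: [-180.0, -0.0, -3.7]
force: [0.9, 0.5, 0.1]
width: 0.5
```

Call:
play_rows(
  motion=[
    [[0.5,16.3,-36.2,-9,-0.12],[0.5,0,0,-15,0],[0.5,0,0,-15,0],[0.5,0,0,0,0],[0.5,0,0,0,0]],
  ],
)

```text
clock: 1.5
ee_pos: [0.4288, 0.147, 0.117]
ee_rot: [180.0, 0.1, -10.3]
force: [0.4, -0.2, -0.6]
width: 0.502
```

```bash
cat >> h.py <<'E'
def R(x): return np.round(x,4).tolist()
def st():
    q=r.state(); print('t',round(q['clock'],2),'tcp',R(q['ee_pos']),'rot',np.round(q['ee_rot'],2).tolist(),'F',np.round(q['force'],1).tolist(),'w',round(q['width'],3)); return q
E
python3 - <<'E'
from h import *
q=st(); s=snap('wrist','w2')
p=q['ee_pos']; print('tcp px',proj(s,p),'under',proj(s,[p[0],p[1],0]))
t=snap('top')
print(R(plane(s,280,202,0)),R(s['position']))
# lamp ends
sc=snap('scene')
def tri(a,ua,b,ub):
    o1,d1=ray(a,*ua);o2,d2=ray(b,*ub)
    x=np.linalg.lstsq(np.c_[d1,-d2],o2-o1,rcond=None)[0]; P=o1+d1*x[0];Q=o2+d2*x[1]
    return R((P+Q)/2),round(np.linalg.norm(P-Q),3)
print('lamp',tri(t,(80,107),sc,(265,38)),tri(t,(395,95),sc,(460,120)))
E
```

```text
t 1.5 tcp [0.4288, 0.147, 0.117] rot [179.96, 0.1, -10.27] F [0.4, -0.2, -0.6] w 0.502
tcp px [279.36587461 252.20089943] under [279.88527169 198.87608135]
[0.4284, 0.1441, 0.0] [0.4421, 0.2168, 0.2784]
lamp ([0.7489, 0.459, 0.2615], np.float64(0.001)) ([0.7556, -0.2448, 0.2904], np.float64(0.005))
```

View pics/w2.png

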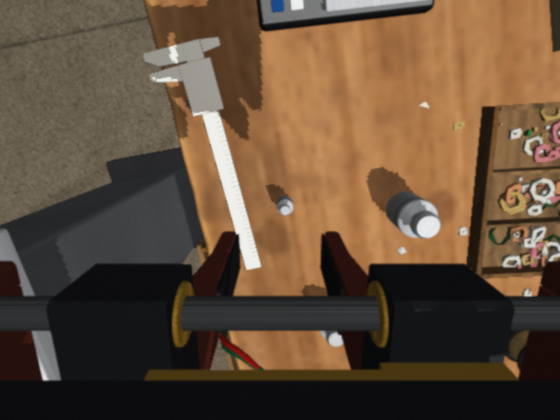

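w20 sits at about (284,205), almost under the TCP; w200 at (415,217). The lamp (x≈0.75) is clear of the work.

```bash
cat >> h.py <<'E'
def weight(s,xy,rad,z0=0.,smax=75,win=30):
    "steel blob near xy: centre from the near foot edge (image top) and middle column; image up = -tool y = camera y"
    u0,v0=proj(s,[*xy,z0+.01]); hsv=cv2.cvtColor(s['pixels'],cv2.COLOR_RGB2HSV)
    m=((hsv[...,1]<smax)&(hsv[...,2]>60)).astype(np.uint8)
    n,l,stt,c=cv2.connectedComponentsWithStats(m)
    k=[i for i in range(1,n) if stt[i,4]>20]; i=min(k,key=lambda i:np.hypot(*(c[i]-(u0,v0))))
    x,y,w,h,a=stt[i]
    far=s['rotation'][:,1].copy(); far[2]=0; far/=-np.linalg.norm(far)
    u=x+(w-1)/2; P=plane(s,u,y-.25,z0+.0025)+far*rad
    print('blob',x,y,w,h,a,'pred w',round(2*rad*s['mtx'][0][0]/np.linalg.norm(P-s['position']),1),'centre',R(P)); return P
def go(P):
    q=r.state(); print('delta mm',np.round((np.array(P)-q['ee_pos'])*1e3,1).tolist())
E
python3 - <<'E'
from h import *
s=snap('wrist'); P=weight(s,(.43,.145),.007); P[2]=.011; st(); go(P)
weight(s,(.533,.119),.016)
E
```

```text
blob 276 197 16 19 243 pred w 15.6 centre [0.4324, 0.1426, 0.0025]
t 1.7 tcp [0.4297, 0.1479, 0.1189] rot [-179.95, -0.1, -10.19] F [-0.3, -0.0, -0.2] w 0.503
delta mm [2.7, -5.3, -107.9]
blob 390 192 48 47 1428 pred w 32.9 centre [0.5452, 0.1178, 0.0025]
```

Call:
play_rows(
  motion=[
    [[0.45,1,-1.4,0,0.12],[0.45,1,-1.4,0,0.12],[0.45,1.1,-1.4,0,0.12],[0.45,0,0,0,0.12],[0.45,0,0,0,0.12]],
  ],
)

```text
clock: 2.12
ee_pos: [0.4327, 0.1436, 0.1186]
ee_rot: [180.0, -0.1, 24.5]
force: [-0.2, -0.8, -0.3]
width: 0.451
```

Call:
play_rows(
  motion=[
    [[0.45,0,0,0,0.12],[0.45,0,0,0,0.12],[0.45,0,0,0,0.12],[0.45,0,0,0,0.12],[0.45,0,0,0,0.12]],
  ],
)

```text
clock: 2.53
ee_pos: [0.4327, 0.1437, 0.1187]
ee_rot: [179.9, -0.1, 58.9]
force: [-0.3, 0.4, 0.4]
width: 0.449
```

Call:
play_rows(
  motion=[
    [[0.45,0,0,0,0.12],[0.45,0,0,-25,0.12],[0.45,0,0,-35,0.12],[0.45,0,0,-30,0.01],[0.45,0,0,-17,0]],
  ],
)

```text
clock: 2.95
ee_pos: [0.4311, 0.1432, 0.008]
ee_rot: [-179.9, 0.1, 79.8]
force: [0.5, 0.5, -0.0]
width: 0.45
```

Call:
play_rows(
  motion=[
    [[0.4,0,0,0,0],[0.35,0,0,0,0],[0.3,0,0,0,0],[0.25,0,0,0,0],[0.2,0,0,0,0]],
  ],
)

```text
clock: 3.37
ee_pos: [0.4337, 0.1435, 0.0127]
ee_rot: [179.8, -0.1, 79.7]
force: [-0.1, -0.5, -0.2]
width: 0.215
```

Call:
play_rows(
  motion=[
    [[0.17,0,0,0,0],[0.14,0,0,0,0],[0.12,0,0,0,0],[0.12,0,0,0,0],[0.12,0,0,0,0]],
  ],
)

```text
clock: 3.78
ee_pos: [0.433, 0.1431, 0.0115]
ee_rot: [179.9, -0.0, 79.7]
force: [-0.2, -0.4, 5.7]
width: 0.139
```

```bash
python3 - <<'E'
from h import *
st(); s=snap('wrist'); c=cv2.resize(s['pixels'][190:290,220:340],None,fx=5,fy=5,interpolation=cv2.INTER_CUBIC)
cv2.imwrite('pics/w3.png',c[:,:,::-1])
E
```

```text
t 3.78 tcp [0.433, 0.1431, 0.0115] rot [179.91, -0.03, 79.69] F [-0.2, -0.4, 5.7] w 0.139
```

View pics/w3.png

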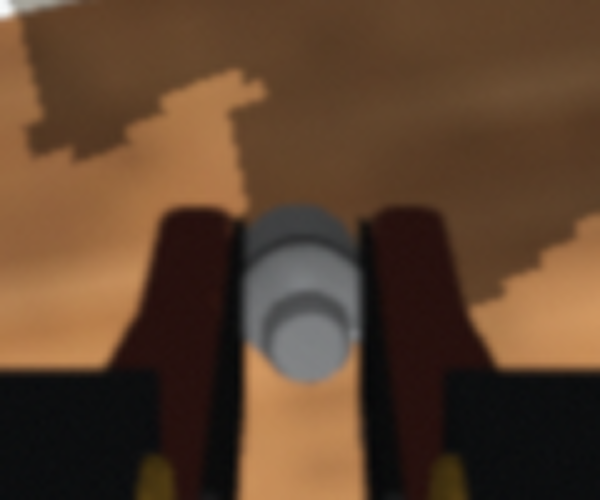

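w20 stands upright between the pads (crop (300,300)); the 0.139 reading is pad give. Release, turn back, squeeze from the other side, then rise for a camera-to-TCP check.

Call:
play_rows(
  motion=[
    [[0.2,0,0,0,0],[0.3,0,0,0,0],[0.4,0,0,0,0],[0.45,0,0,0,0],[0.45,0,0,20,0]],
  ],
)

```text
clock: 4.25
ee_pos: [0.4296, 0.1424, 0.0265]
ee_rot: [-179.6, 0.2, 79.7]
force: [0.2, -0.3, -0.4]
width: 0.439
```

Call:
play_rows(
  motion=[
    [[0.45,0,0,20,-0.12],[0.45,0,0,0,-0.12],[0.45,0,0,0,-0.12],[0.45,0,0,0,-0.12],[0.45,0,0,0,-0.12]],
  ],
)

```text
clock: 4.67
ee_pos: [0.4322, 0.143, 0.0504]
ee_rot: [-180.0, 0.0, 45.0]
force: [-0.5, 0.7, 0.7]
width: 0.455
```

Call:
play_rows(
  motion=[
    [[0.45,0,0,0,-0.12],[0.45,0,0,0,-0.12],[0.45,0,0,0,-0.12],[0.45,0,0,0,-0.12],[0.45,0,0,0,-0.12]],
  ],
)

```text
clock: 5.08
ee_pos: [0.4321, 0.143, 0.0502]
ee_rot: [180.0, 0.1, 10.6]
force: [0.4, -1.7, 0.0]
width: 0.453
```

Call:
play_rows(
  motion=[
    [[0.45,0,0,0,-0.12],[0.45,0,0,-10,-0.12],[0.45,0,0,-20,-0.12],[0.45,0,0,-10,-0.01],[0.4,0,0,0,0]],
  ],
)

```text
clock: 5.5
ee_pos: [0.4303, 0.1425, 0.0075]
ee_rot: [179.9, 0.3, -10.1]
force: [-0.3, -0.6, -1.1]
width: 0.413
```

Call:
play_rows(
  motion=[
    [[0.35,0,0,0,0],[0.3,0,0,0,0],[0.25,0,0,0,0],[0.2,0,0,0,0],[0.17,0,0,0,0]],
  ],
)

```text
clock: 5.92
ee_pos: [0.4329, 0.1432, 0.0114]
ee_rot: [-180.0, -0.1, -10.2]
force: [-0.8, -0.2, 0.0]
width: 0.178
```

Call:
play_rows(
  motion=[
    [[0.14,0,0,0,0],[0.12,0,0,0,0],[0.12,0,0,0,0],[0.12,0,0,0,0],[0.12,0,0,0,0]],
  ],
)

```text
clock: 6.33
ee_pos: [0.4327, 0.1432, 0.0111]
ee_rot: [-180.0, -0.0, -10.3]
force: [0.9, 0.1, 3.6]
width: 0.136
```

Call:
play_rows(
  motion=[
    [[0.2,0,0,0,0],[0.3,0,0,0,0],[0.4,0,0,0,0],[0.45,0,0,0,0],[0.45,0,0,17,0]],
  ],
)

```text
clock: 6.75
ee_pos: [0.4301, 0.1424, 0.0242]
ee_rot: [179.8, 0.3, -10.3]
force: [-0.2, -0.9, -0.6]
width: 0.432
```

Call:
play_rows(
  motion=[
    [[0.45,0,0,30,0],[0.45,0,0,35,0],[0.45,0,0,25,0],[0.45,0,0,0,0],[0.45,0,0,0,0]],
  ],
)

```text
clock: 7.17
ee_pos: [0.4333, 0.1433, 0.1192]
ee_rot: [-179.9, -0.2, -10.3]
force: [0.5, 0.2, -1.1]
width: 0.448
```

```bash
python3 - <<'E'
from h import *
st(); s=snap('wrist'); weight(s,(.4324,.1426),.007)
E
```

```text
t 7.17 tcp [0.4333, 0.1433, 0.1192] rot [-179.92, -0.18, -10.26] F [0.5, 0.2, -1.1] w 0.448
blob 270 192 17 20 255 pred w 15.7 centre [0.4322, 0.1433, 0.0025]
```

Camera and TCP agree within 0.7 mm. Grip w20, lift, carry to the block and look at the pockets from there.

Call:
play_rows(
  motion=[
    [[0.45,0,0,-30,0],[0.45,0,0,-30,0],[0.45,0,0,-25,0],[0.45,0,0,-15,0],[0.4,0,0,-7,0]],
  ],
)

```text
clock: 7.63
ee_pos: [0.4292, 0.1422, 0.0054]
ee_rot: [179.8, 0.4, -10.3]
force: [-0.1, -0.1, -0.6]
width: 0.418
```

Call:
play_rows(
  motion=[
    [[0.35,0,0,0,0],[0.3,0,0,0,0],[0.25,0,0,0,0],[0.2,0,0,0,0],[0.15,0,0,0,0]],
  ],
)

```text
clock: 8.05
ee_pos: [0.4332, 0.1432, 0.0119]
ee_rot: [-179.9, -0.1, -10.3]
force: [0.1, -0.3, 0.1]
width: 0.17
```

Call:
play_rows(
  motion=[
    [[0.1,0,0,0,0],[0.08,0,0,0,0],[0.05,0,0,0,0],[0.05,0,0,0,0],[0.05,0,0,5,0]],
  ],
)

```text
clock: 8.47
ee_pos: [0.4319, 0.1429, 0.015]
ee_rot: [180.0, 0.1, -10.3]
force: [-0.9, -0.5, -1.2]
width: 0.137
```

Call:
play_rows(
  motion=[
    [[0.05,0,0,20,0],[0.05,0,0,30,0],[0.05,0,0,30,0],[0.05,3,-18,22,0],[0.05,6,-36,0,0]],
  ],
)

```text
clock: 8.88
ee_pos: [0.4432, 0.091, 0.1232]
ee_rot: [-179.8, -0.4, -10.0]
force: [1.3, 0.1, 0.2]
width: 0.134
```

Call:
play_rows(
  motion=[
    [[0.05,6,-37,0,0],[0.05,6,-37,0,0],[0.05,6,-37,0,0],[0.05,6,-37,0,0],[0.05,6,-37,0,0]],
  ],
)

```text
clock: 9.3
ee_pos: [0.471, -0.0977, 0.1174]
ee_rot: [-180.0, 0.0, -10.3]
force: [0.9, 0.5, 0.5]
width: 0.137
```

Call:
play_rows(
  motion=[
    [[0.05,6,-37,0,0],[0.05,6,-37,0,0],[0.05,6,-37,0,0],[0.05,6,-37,0,0],[0.05,6,-37,0,0]],
  ],
)

```text
clock: 9.72
ee_pos: [0.501, -0.2828, 0.1171]
ee_rot: [-180.0, 0.1, -10.3]
force: [0.9, 0.6, 0.7]
width: 0.138
```

Call:
play_rows(
  motion=[
    [[0.05,6,-31,0,0],[0.05,5,-20,0,0],[0.05,0,-10,0,0],[0.05,0,0,0,0],[0.05,0,0,0,0]],
  ],
)

```text
clock: 10.13
ee_pos: [0.5121, -0.3413, 0.1171]
ee_rot: [-179.9, 0.1, -10.3]
force: [0.1, 0.9, -0.7]
width: 0.136
```

```bash
cat >> h.py <<'E'
def felts(s,show=True):
    "felt centre: far edge of felt on z=.011 back by bore radius; middle column"
    hsv=cv2.cvtColor(s['pixels'],cv2.COLOR_RGB2HSV); m=cv2.inRange(hsv,(55,60,30),(95,255,255))
    n,l,stt,c=cv2.connectedComponentsWithStats(m); far=s['rotation'][:,1].copy(); far[2]=0; far/=-np.linalg.norm(far)
    for i in range(1,n):
        x,y,w,h,a=stt[i]
        if a<60: continue
        D=w*np.linalg.norm(plane(s,x,y,.011)-s['position'])/s['mtx'][0][0]
        k=np.argmin(abs(np.array([18,24,30,36,44])-D*1e3)); rad=np.array([9,12,15,18,22])[k]/1e3
        u=x+(w-1)/2; F=plane(s,u,y+h-.75,.011)-far*rad; C=plane(s,*c[i],.011)
        print([20,50,100,200,500][k],'box',x,y,w,h,'D',round(D*1e3,1),'far-edge',R(F),'centroid',R(C))
E
python3 - <<'E'
from h import *
st(); s=snap('wrist','w4'); felts(s)
E
```

```text
t 10.13 tcp [0.5121, -0.3413, 0.1171] rot [-179.94, 0.07, -10.28] F [0.1, 0.9, -0.7] w 0.136
20 box 72 0 18 107 D 17.9 far-edge [0.371, -0.226, 0.011] centroid [0.383, -0.1975, 0.011]
500 box 258 0 49 42 D 42.9 far-edge [0.5402, -0.1953, 0.011] centroid [0.539, -0.2019, 0.011]
100 box 263 74 38 40 D 31.9 far-edge [0.5293, -0.2541, 0.011] centroid [0.5294, -0.254, 0.011]
50 box 268 142 28 28 D 23.4 far-edge [0.5207, -0.3016, 0.011] centroid [0.5207, -0.3019, 0.011]
20 box 272 196 20 18 D 17.2 far-edge [0.5133, -0.3425, 0.011] centroid [0.5131, -0.3439, 0.011]
```

View pics/w4.png

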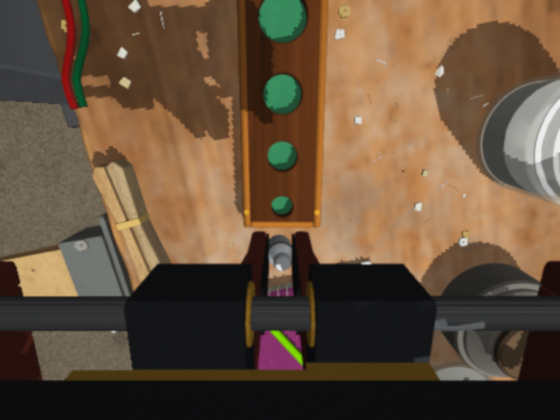

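Felts are found on one line (20 at (282,205), 50 at (282,156), 100 at (282,94), spacing 90 mm as stated). Shift +1.1, -0.6 mm and go down slowly.

Call:
play_rows(
  motion=[
    [[0.05,1.1,-0.6,-25,0],[0.05,0,0,-25,0],[0.05,0,0,-20,0],[0.05,0,0,-10,0],[0.05,0,0,-5,0]],
  ],
)

```text
clock: 10.6
ee_pos: [0.5128, -0.3405, 0.0308]
ee_rot: [-179.9, 0.2, -10.2]
force: [0.8, 0.7, -0.6]
width: 0.134
```

Call:
play_rows(
  motion=[
    [[0.05,0,0,0,0],[0.05,0,0,-2,0],[0.05,0,0,-1,0],[0.05,0,0,-1,0],[0.05,0,0,-1,0]],
  ],
)

```text
clock: 11.02
ee_pos: [0.514, -0.3429, 0.0287]
ee_rot: [180.0, -0.1, -10.3]
force: [0.0, -0.4, 0.3]
width: 0.136
```

Call:
play_rows(
  motion=[
    [[0.05,0,0,-1,0],[0.05,0,0,-1,0],[0.05,0,0,-1,0],[0.05,0,0,0,0],[0.05,0,0,0,0]],
  ],
)

```text
clock: 11.43
ee_pos: [0.5135, -0.3425, 0.0245]
ee_rot: [-180.0, 0.0, -10.3]
force: [-0.2, -0.2, -0.3]
width: 0.138
```

```bash
python3 - <<'E'
from h import *
st(); s=snap('wrist'); c=cv2.resize(s['pixels'][190:290,220:340],None,fx=5,fy=5,interpolation=cv2.INTER_CUBIC)
cv2.imwrite('pics/w5.png',c[:,:,::-1])
E
```

```text
t 11.43 tcp [0.5135, -0.3425, 0.0245] rot [-179.99, 0.01, -10.26] F [-0.2, -0.2, -0.3] w 0.138
```

View pics/w5.png

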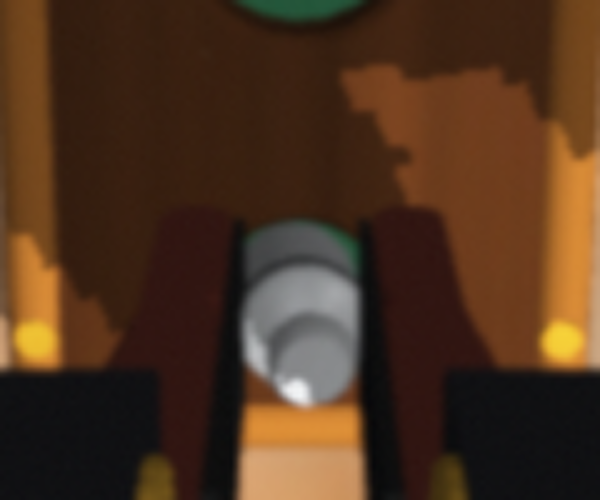

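w20's foot is inside the bore (felt crescent at (345,240)), leaning slightly in the pads. Lower a little more, release, rise.

Call:
play_rows(
  motion=[
    [[0.05,0,0,-1,0],[0.05,0,0,-1,0],[0.05,0,0,-0.5,0],[0.05,0,0,0,0],[0.14,0,0,0,0]],
  ],
)

```text
clock: 11.9
ee_pos: [0.5137, -0.3427, 0.0227]
ee_rot: [180.0, -0.0, -10.3]
force: [0.0, -0.6, 2.9]
width: 0.138
```

Call:
play_rows(
  motion=[
    [[0.16,0,0,0,0],[0.18,0,0,0,0],[0.22,0,0,0,0],[0.28,0,0,0,0],[0.35,0,0,0,0]],
  ],
)

```text
clock: 12.32
ee_pos: [0.5134, -0.3424, 0.0216]
ee_rot: [-180.0, 0.0, -10.3]
force: [-0.2, 0.0, -0.2]
width: 0.316
```

Call:
play_rows(
  motion=[
    [[0.4,0,0,5,0],[0.4,0,0,20,0],[0.4,0,0,35,0],[0.4,0,0,25,0],[0.4,0,0,10,0]],
  ],
)

```text
clock: 12.73
ee_pos: [0.515, -0.3436, 0.1225]
ee_rot: [179.8, -0.4, -10.3]
force: [0.8, 0.1, 0.2]
width: 0.397
```

Call:
play_rows(
  motion=[
    [[0.4,0,0,0,0],[0.4,0,0,0,0]],
  ],
)

```text
clock: 12.9
ee_pos: [0.5135, -0.3426, 0.1167]
ee_rot: [180.0, -0.0, -10.3]
force: [-0.2, 0.7, -1.2]
width: 0.399
```

```bash
python3 - <<'E'
from h import *
st(); s=snap('wrist'); felts(s); c=cv2.resize(s['pixels'][140:260,220:340],None,fx=5,fy=5,interpolation=cv2.INTER_CUBIC)
cv2.imwrite('pics/w6.png',c[:,:,::-1])
hk=proj(s,[.5135,-.343,.037]); print('expected knob top px',hk, 'in crop',(hk-(220,140))*5)
E
```

```text
t 12.9 tcp [0.5135, -0.3426, 0.1167] rot [179.99, -0.01, -10.26] F [-0.2, 0.7, -1.2] w 0.399
20 box 69 0 18 105 D 17.9 far-edge [0.3712, -0.2257, 0.011] centroid [0.3827, -0.1982, 0.011]
500 box 256 0 48 41 D 41.9 far-edge [0.54, -0.1958, 0.011] centroid [0.5387, -0.2025, 0.011]
100 box 261 73 38 39 D 31.9 far-edge [0.5295, -0.2537, 0.011] centroid [0.5292, -0.254, 0.011]
50 box 265 140 29 29 D 24.2 far-edge [0.5204, -0.3017, 0.011] centroid [0.5205, -0.3018, 0.011]
expected knob top px [279.61920786 211.24163117] in crop [298.09603929 356.20815585]
```

View pics/w6.png

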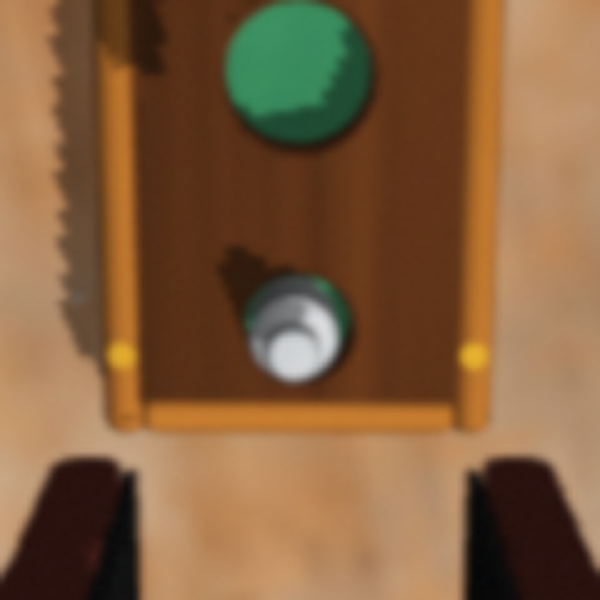

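w20 is upright in its pocket (knob at crop (294,352), expected (298,356)). On to w50.

Call:
play_rows(
  motion=[
    [[0.5,0.5,20,0,0],[0.5,1,30,0,0],[0.5,1.5,38,0,0],[0.5,1.5,38,0,0],[0.5,1.5,38,0,0]],
  ],
)

```text
clock: 13.37
ee_pos: [0.5181, -0.1767, 0.114]
ee_rot: [-179.9, 0.3, -10.3]
force: [0.7, 0.7, 0.3]
width: 0.498
```

Call:
play_rows(
  motion=[
    [[0.5,1.5,38,0,0],[0.5,1.5,38,0,0],[0.5,1.5,38,0,0],[0.5,1.5,36,0,0],[0.5,0.5,25,0,0]],
  ],
)

```text
clock: 13.78
ee_pos: [0.5246, -0.0005, 0.1143]
ee_rot: [-180.0, 0.2, -10.2]
force: [0.6, 0.5, 0.8]
width: 0.499
```

Call:
play_rows(
  motion=[
    [[0.5,0,12,0,0],[0.5,0,0,0,0],[0.5,0,0,0,0],[0.5,0,0,0,0]],
  ],
)

```text
clock: 14.12
ee_pos: [0.5258, 0.007, 0.1162]
ee_rot: [179.9, 0.1, -10.3]
force: [-1.0, -0.3, 0.6]
width: 0.506
```

```bash
python3 - <<'E'
from h import *
st(); s=snap('wrist','w7'); weight(s,(.526,.008),.010); weight(s,(.534,.119),.016);weight(s,(.453,.027),.013)
E
```

```text
t 14.12 tcp [0.5258, 0.007, 0.1162] rot [179.95, 0.07, -10.32] F [-1.0, -0.3, 0.6] w 0.506
blob 270 187 24 28 519 pred w 22.6 centre [0.5275, 0.0085, 0.0025]
blob 243 32 46 52 1797 pred w 36.8 centre [0.5361, 0.1258, 0.0025]
blob 175 179 38 37 1048 pred w 28.5 centre [0.4529, 0.0263, 0.0025]
```

Call:
play_rows(
  motion=[
    [[0.45,1.7,0,0,0.12],[0.45,0,0,0,0.12],[0.45,0,0,0,0.12],[0.45,0,0,0,0.12],[0.45,0,0,0,0.12]],
  ],
)

```text
clock: 14.58
ee_pos: [0.5278, 0.0067, 0.117]
ee_rot: [180.0, 0.0, 24.3]
force: [-0.1, 1.0, 0.2]
width: 0.444
```

Call:
play_rows(
  motion=[
    [[0.45,0,0,0,0.12],[0.45,0,0,0,0.12],[0.45,0,0,-10,0.12],[0.45,0,0,-15,0.12],[0.45,0,0,-20,0.12]],
  ],
)

```text
clock: 15.0
ee_pos: [0.5288, 0.0066, 0.0732]
ee_rot: [179.8, -0.1, 58.7]
force: [-0.1, -0.4, -0.7]
width: 0.448
```

Call:
play_rows(
  motion=[
    [[0.45,0,0,-20,0.12],[0.45,0,0,-15,0.12],[0.45,0,0,-12,0.12],[0.45,0,0,-8.5,0.01],[0.45,0,0,-5,0]],
  ],
)

```text
clock: 15.42
ee_pos: [0.5272, 0.0072, 0.0103]
ee_rot: [-179.9, 0.0, 79.4]
force: [-0.4, 0.5, 0.1]
width: 0.449
```

Call:
play_rows(
  motion=[
    [[0.4,0,0,0,0],[0.35,0,0,0,0],[0.3,0,0,0,0],[0.27,0,0,0,0],[0.24,0,0,0,0]],
  ],
)

```text
clock: 15.83
ee_pos: [0.5282, 0.0084, 0.0125]
ee_rot: [179.9, -0.0, 79.7]
force: [-0.4, -0.9, 0.5]
width: 0.253
```

Call:
play_rows(
  motion=[
    [[0.21,0,0,0,0],[0.19,0,0,0,0],[0.19,0,0,0,0],[0.19,0,0,0,0],[0.25,0,0,0,0]],
  ],
)

```text
clock: 16.25
ee_pos: [0.5279, 0.0085, 0.0119]
ee_rot: [180.0, -0.0, 79.7]
force: [0.5, 0.2, 0.4]
width: 0.243
```

Call:
play_rows(
  motion=[
    [[0.35,0,0,0,0],[0.45,0,0,0,0],[0.45,0,0,10,0],[0.45,0,0,20,0],[0.45,0,0,10,-0.12]],
  ],
)

```text
clock: 16.67
ee_pos: [0.5281, 0.0085, 0.0537]
ee_rot: [179.9, -0.0, 72.9]
force: [0.4, 0.3, 0.4]
width: 0.45
```

Call:
play_rows(
  motion=[
    [[0.45,0,0,0,-0.12],[0.45,0,0,0,-0.12],[0.45,0,0,0,-0.12],[0.45,0,0,0,-0.12],[0.45,0,0,0,-0.12]],
  ],
)

```text
clock: 17.08
ee_pos: [0.5278, 0.0085, 0.0523]
ee_rot: [180.0, -0.0, 38.1]
force: [0.3, -0.8, 1.3]
width: 0.449
```

Call:
play_rows(
  motion=[
    [[0.45,0,0,0,-0.12],[0.45,0,0,0,-0.12],[0.45,0,0,0,-0.12],[0.45,0,0,0,-0.12],[0.45,0,0,0,-0.12]],
  ],
)

```text
clock: 17.5
ee_pos: [0.5277, 0.0085, 0.0522]
ee_rot: [-180.0, -0.0, 3.7]
force: [0.4, -0.4, 0.1]
width: 0.449
```

Call:
play_rows(
  motion=[
    [[0.45,0,0,0,-0.12],[0.45,0,0,-10,-0.12],[0.45,0,0,-15,-0.01],[0.45,0,0,-10,0],[0.4,0,0,-5,0]],
  ],
)

```text
clock: 17.92
ee_pos: [0.5268, 0.0085, 0.0102]
ee_rot: [180.0, 0.1, -10.2]
force: [-0.7, -0.6, -0.4]
width: 0.419
```

Call:
play_rows(
  motion=[
    [[0.35,0,0,0,0],[0.3,0,0,0,0],[0.27,0,0,0,0],[0.24,0,0,0,0],[0.21,0,0,0,0]],
  ],
)

```text
clock: 18.33
ee_pos: [0.5281, 0.0084, 0.0125]
ee_rot: [-180.0, -0.1, -10.2]
force: [-0.9, -0.1, 2.8]
width: 0.223
```

Call:
play_rows(
  motion=[
    [[0.17,0,0,0,0],[0.12,0,0,0,0],[0.1,0,0,0,0],[0.1,0,0,0,0],[0.1,0,0,0,0]],
  ],
)

```text
clock: 18.75
ee_pos: [0.5281, 0.0084, 0.0124]
ee_rot: [-180.0, -0.1, -10.3]
force: [-1.8, -0.1, 6.1]
width: 0.215
```

Call:
play_rows(
  motion=[
    [[0.1,0,0,5,0],[0.1,0,0,20,0],[0.1,0,0,30,0],[0.1,0,-20,15,0],[0.1,-0.7,-36,0,0]],
  ],
)

```text
clock: 19.17
ee_pos: [0.5293, -0.0459, 0.0862]
ee_rot: [-179.9, -0.4, -10.0]
force: [0.7, -1.3, -0.6]
width: 0.217
```

Call:
play_rows(
  motion=[
    [[0.1,-0.7,-36,0,0],[0.1,-0.7,-36,0,0],[0.1,-0.7,-36,0,0],[0.1,-0.7,-36,0,0],[0.1,-0.7,-36,0,0]],
  ],
)

```text
clock: 19.58
ee_pos: [0.523, -0.2292, 0.0813]
ee_rot: [-180.0, 0.0, -10.3]
force: [0.3, -0.5, -0.3]
width: 0.209
```

Call:
play_rows(
  motion=[
    [[0.1,-0.7,-36,0,0],[0.1,-1,-25,0,0],[0.1,-0.8,-12.7,0,0],[0.1,0,0,0,0],[0.1,0,0,-10,0]],
  ],
)

```text
clock: 20.0
ee_pos: [0.522, -0.3014, 0.0733]
ee_rot: [180.0, -0.2, -10.3]
force: [0.5, -0.3, 0.2]
width: 0.213
```

Call:
play_rows(
  motion=[
    [[0.1,0,0,-17,0],[0.1,0,0,-13,0],[0.1,0,0,-8,0],[0.1,0,0,-1,0],[0.1,0,0,0,0]],
  ],
)

```text
clock: 20.42
ee_pos: [0.5209, -0.3001, 0.0319]
ee_rot: [-180.0, 0.1, -10.2]
force: [0.8, 0.5, 0.4]
width: 0.216
```

Call:
play_rows(
  motion=[
    [[0.1,0,0,-2,0],[0.1,0,0,-2,0],[0.1,0,0,-1.5,0],[0.1,0,0,-1,0],[0.1,0,0,-1,0]],
  ],
)

```text
clock: 20.83
ee_pos: [0.521, -0.3013, 0.0252]
ee_rot: [180.0, -0.0, -10.3]
force: [0.6, -0.8, -0.1]
width: 0.216
```

```bash
python3 - <<'E'
from h import *
st()
E
```

```text
t 20.83 tcp [0.521, -0.3013, 0.0252] rot [180.0, -0.01, -10.26] F [0.6, -0.8, -0.1] w 0.216
```

Call:
play_rows(
  motion=[
    [[0.1,0,0,-1,0],[0.1,0,0,-1,0],[0.1,0,0,-0.3,0],[0.21,0,0,0,0],[0.23,0,0,0,0]],
  ],
)

```text
clock: 21.25
ee_pos: [0.5211, -0.3014, 0.0233]
ee_rot: [180.0, -0.0, -10.3]
force: [-0.7, -0.7, -0.1]
width: 0.228
```

Call:
play_rows(
  motion=[
    [[0.25,0,0,0,0],[0.28,0,0,0,0],[0.34,0,0,0,0],[0.4,0,0,5,0],[0.4,0,0,20,0]],
  ],
)

```text
clock: 21.67
ee_pos: [0.5191, -0.3, 0.0442]
ee_rot: [-179.8, 0.4, -10.3]
force: [0.3, -0.4, -0.8]
width: 0.393
```

Call:
play_rows(
  motion=[
    [[0.4,0,0,35,0],[0.4,0,0,25,0],[0.4,0,0,9.3,0],[0.4,0,0,0,0],[0.4,0,0,0,0]],
  ],
)

```text
clock: 22.08
ee_pos: [0.521, -0.3012, 0.1166]
ee_rot: [180.0, -0.0, -10.3]
force: [-0.6, -0.5, -0.8]
width: 0.4
```

```bash
python3 - <<'E'
from h import *
st(); s=snap('wrist'); felts(s)
c=cv2.resize(s['pixels'][100:260,200:360],None,fx=3.5,fy=3.5,interpolation=cv2.INTER_CUBIC)
hk=proj(s,[.521,-.3017,.045]); print('expected knob top in crop',(hk-(200,100))*3.5)
cv2.imwrite('pics/w8.png',c[:,:,::-1])
E
```

```text
t 22.08 tcp [0.521, -0.3012, 0.1166] rot [180.0, -0.0, -10.25] F [-0.6, -0.5, -0.8] w 0.4
100 box 66 0 29 161 D 29.0 far-edge [0.3667, -0.2214, 0.011] centroid [0.3881, -0.1752, 0.011]
500 box 253 0 54 18 D 47.2 far-edge [0.5503, -0.1391, 0.011] centroid [0.5474, -0.154, 0.011]
200 box 257 51 46 49 D 39.0 far-edge [0.5392, -0.2004, 0.011] centroid [0.5391, -0.2008, 0.011]
100 box 262 129 36 36 D 30.0 far-edge [0.5294, -0.2542, 0.011] centroid [0.5292, -0.2544, 0.011]
expected knob top in crop [278.84292917 400.09556615]
```

View pics/w8.png

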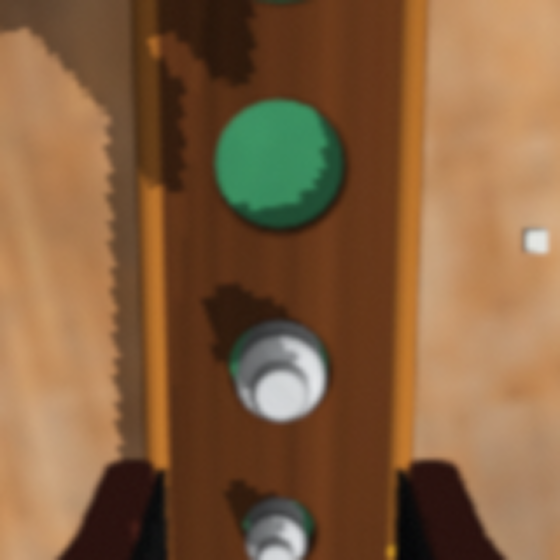

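w50 is in (crop (280,393), expected (279,400)). On to w100.

Call:
play_rows(
  motion=[
    [[0.5,-3,18,0,0],[0.5,-7,36,0,0],[0.5,-7,36,0,0],[0.5,-7,36,0,0],[0.5,-7,36,0,0]],
  ],
)

```text
clock: 22.55
ee_pos: [0.4883, -0.1375, 0.114]
ee_rot: [-180.0, 0.3, -10.3]
force: [1.3, 0.7, 0.2]
width: 0.499
```

Call:
play_rows(
  motion=[
    [[0.5,-7,36,0,0],[0.5,-7,36,0,0],[0.5,-7,36,0,0],[0.5,-7,36,0,0],[0.5,-6,16,0,0]],
  ],
)

```text
clock: 22.97
ee_pos: [0.4541, 0.0241, 0.1145]
ee_rot: [-180.0, 0.2, -10.1]
force: [0.2, -0.2, -0.3]
width: 0.502
```

Call:
play_rows(
  motion=[
    [[0.5,-3,6,0,0],[0.5,0,0,0,0],[0.5,0,0,0,0],[0.5,0,0,0,0]],
  ],
)

```text
clock: 23.3
ee_pos: [0.453, 0.0256, 0.1163]
ee_rot: [180.0, 0.1, -10.3]
force: [0.1, 0.1, -0.3]
width: 0.499
```

```bash
python3 - <<'E'
from h import *
st(); s=snap('wrist','w9'); weight(s,(.453,.026),.013)
E
```

```text
t 23.3 tcp [0.453, 0.0256, 0.1163] rot [179.96, 0.06, -10.33] F [0.1, 0.1, -0.3] w 0.499
blob 268 185 32 37 903 pred w 29.4 centre [0.4563, 0.0256, 0.0025]
```

Call:
play_rows(
  motion=[
    [[0.5,3.5,-0.7,0,0.12],[0.5,0,0,0,0.12],[0.5,0,0,0,0.12],[0.5,0,0,0,0.12],[0.5,0,0,0,0.12]],
  ],
)

```text
clock: 23.77
ee_pos: [0.4568, 0.0248, 0.1169]
ee_rot: [180.0, 0.0, 24.3]
force: [-0.5, 0.9, 0.4]
width: 0.499
```

Call:
play_rows(
  motion=[
    [[0.5,0,0,0,0.12],[0.5,0,0,0,0.12],[0.5,0,0,-10,0.12],[0.5,0,0,-15,0.12],[0.5,0,0,-20,0.12]],
  ],
)

```text
clock: 24.18
ee_pos: [0.4578, 0.0248, 0.073]
ee_rot: [179.8, -0.1, 58.7]
force: [0.1, 0.3, 0.5]
width: 0.5
```

Call:
play_rows(
  motion=[
    [[0.5,0,0,-20,0.12],[0.5,0,0,-15,0.12],[0.5,0,0,-12,0.12],[0.5,0,0,-7.5,0.01],[0.5,0,0,-5,0]],
  ],
)

```text
clock: 24.6
ee_pos: [0.4562, 0.0251, 0.0115]
ee_rot: [-179.9, 0.0, 79.4]
force: [-0.7, 0.4, -0.1]
width: 0.501
```

Call:
play_rows(
  motion=[
    [[0.45,0,0,0,0],[0.4,0,0,0,0],[0.36,0,0,0,0],[0.33,0,0,0,0],[0.3,0,0,0,0]],
  ],
)

```text
clock: 25.02
ee_pos: [0.457, 0.0259, 0.0135]
ee_rot: [179.9, 0.0, 79.7]
force: [-0.1, -2.0, 1.5]
width: 0.308
```

Call:
play_rows(
  motion=[
    [[0.27,0,0,0,0],[0.25,0,0,0,0],[0.25,0,0,0,0],[0.25,0,0,0,0],[0.32,0,0,0,0]],
  ],
)

```text
clock: 25.43
ee_pos: [0.4568, 0.0261, 0.013]
ee_rot: [180.0, -0.0, 79.7]
force: [-0.7, -0.4, -0.7]
width: 0.311
```

Call:
play_rows(
  motion=[
    [[0.42,0,0,0,0],[0.5,0,0,0,0],[0.5,0,0,10,0],[0.5,0,0,20,0],[0.5,0,0,20,-0.12]],
  ],
)

```text
clock: 25.85
ee_pos: [0.4557, 0.0262, 0.0627]
ee_rot: [-179.9, 0.0, 72.9]
force: [-0.1, -0.1, -0.1]
width: 0.498
```

Call:
play_rows(
  motion=[
    [[0.5,0,0,0,-0.12],[0.5,0,0,0,-0.12],[0.5,0,0,0,-0.12],[0.5,0,0,0,-0.12],[0.5,0,0,0,-0.12]],
  ],
)

```text
clock: 26.27
ee_pos: [0.4565, 0.0262, 0.0632]
ee_rot: [-180.0, -0.0, 38.1]
force: [0.6, -0.2, -0.6]
width: 0.503
```

Call:
play_rows(
  motion=[
    [[0.5,0,0,0,-0.12],[0.5,0,0,0,-0.12],[0.5,0,0,0,-0.12],[0.5,0,0,0,-0.12],[0.5,0,0,0,-0.12]],
  ],
)

```text
clock: 26.68
ee_pos: [0.4565, 0.0262, 0.0631]
ee_rot: [-180.0, -0.0, 3.7]
force: [-0.4, 0.0, -0.2]
width: 0.498
```

Call:
play_rows(
  motion=[
    [[0.5,0,0,-10,-0.12],[0.5,0,0,-15,-0.12],[0.5,0,0,-15,-0.01],[0.5,0,0,-7,0],[0.45,0,0,-3,0]],
  ],
)

```text
clock: 27.1
ee_pos: [0.4556, 0.0261, 0.0115]
ee_rot: [180.0, 0.1, -10.2]
force: [-0.4, -0.8, -0.3]
width: 0.464
```

Call:
play_rows(
  motion=[
    [[0.4,0,0,0,0],[0.36,0,0,0,0],[0.33,0,0,0,0],[0.3,0,0,0,0],[0.27,0,0,0,0]],
  ],
)

```text
clock: 27.52
ee_pos: [0.4568, 0.0261, 0.0135]
ee_rot: [-180.0, -0.0, -10.2]
force: [-1.1, 1.1, 4.2]
width: 0.282
```

Call:
play_rows(
  motion=[
    [[0.22,0,0,0,0],[0.18,0,0,0,0],[0.15,0,0,0,0],[0.15,0,0,0,0],[0.15,0,0,0,0]],
  ],
)

```text
clock: 27.93
ee_pos: [0.4568, 0.0261, 0.0136]
ee_rot: [-180.0, -0.0, -10.2]
force: [-2.6, 0.2, 5.6]
width: 0.286
```

Call:
play_rows(
  motion=[
    [[0.15,0,0,5,0],[0.15,0,0,20,0],[0.15,0,0,30,0],[0.15,4,-20,20,0],[0.15,10,-37,0,0]],
  ],
)

```text
clock: 28.35
ee_pos: [0.4728, -0.0294, 0.0931]
ee_rot: [-179.9, -0.5, -10.0]
force: [1.9, 0.8, -0.8]
width: 0.285
```

Call:
play_rows(
  motion=[
    [[0.15,10,-37,0,0],[0.15,10,-37,0,0],[0.15,10,-37,0,0],[0.15,10,-37,0,0],[0.15,10,-37,0,0]],
  ],
)

```text
clock: 28.77
ee_pos: [0.5207, -0.218, 0.0874]
ee_rot: [180.0, -0.0, -10.3]
force: [0.4, 0.3, -0.7]
width: 0.285
```

Call:
play_rows(
  motion=[
    [[0.15,6,-25,0,0],[0.15,3.1,-13.1,0,0],[0.15,0,0,0,0],[0.15,0,0,0,0],[0.15,0,0,-18,0]],
  ],
)

```text
clock: 29.18
ee_pos: [0.5315, -0.2537, 0.0735]
ee_rot: [179.9, -0.4, -10.2]
force: [0.7, 0.3, -1.1]
width: 0.287
```

Call:
play_rows(
  motion=[
    [[0.15,0,0,-17,0],[0.15,0,0,-12,0],[0.15,0,0,-6,0],[0.15,0,0,0,0],[0.15,0,0,0,0]],
  ],
)

```text
clock: 29.6
ee_pos: [0.5297, -0.2533, 0.0349]
ee_rot: [-180.0, 0.0, -10.2]
force: [0.1, 0.6, -1.3]
width: 0.285
```

Call:
play_rows(
  motion=[
    [[0.15,0,0,-2,0],[0.15,0,0,-2,0],[0.15,0,0,-2,0],[0.15,0,0,-1.5,0],[0.15,0,0,-1,0]],
  ],
)

```text
clock: 30.02
ee_pos: [0.5296, -0.2541, 0.0261]
ee_rot: [-180.0, -0.0, -10.3]
force: [-0.5, 0.7, -2.0]
width: 0.283
```

```bash
python3 - <<'E'
from h import *
st()
E
```

```text
t 30.02 tcp [0.5296, -0.2541, 0.0261] rot [-180.0, -0.0, -10.27] F [-0.5, 0.7, -2.0] w 0.283
```

Call:
play_rows(
  motion=[
    [[0.15,0,0,-1,0],[0.15,0,0,-1,0],[0.15,0,0,0,0],[0.28,0,0,0,0],[0.3,0,0,0,0]],
  ],
)

```text
clock: 30.43
ee_pos: [0.5297, -0.2542, 0.0245]
ee_rot: [180.0, -0.0, -10.3]
force: [-1.5, 0.0, 0.3]
width: 0.295
```

Call:
play_rows(
  motion=[
    [[0.33,0,0,0,0],[0.38,0,0,0,0],[0.45,0,0,0,0],[0.5,0,0,5,0],[0.5,0,0,20,0]],
  ],
)

```text
clock: 30.85
ee_pos: [0.5277, -0.253, 0.0457]
ee_rot: [-179.9, 0.4, -10.3]
force: [-0.2, 0.4, -1.2]
width: 0.496
```

Call:
play_rows(
  motion=[
    [[0.5,0,0,35,0],[0.5,0,0,25,0],[0.5,0,0,8,0],[0.5,0,0,0,0],[0.5,0,0,0,0]],
  ],
)

```text
clock: 31.27
ee_pos: [0.5296, -0.254, 0.1166]
ee_rot: [-180.0, 0.0, -10.3]
force: [-0.8, -0.4, -0.4]
width: 0.498
```

```bash
python3 - <<'E'
from h import *
st(); s=snap('wrist'); felts(s)
c=cv2.resize(s['pixels'][100:260,200:360],None,fx=3.5,fy=3.5,interpolation=cv2.INTER_CUBIC)
hk=proj(s,[.5296,-.2545,.053]); print('expected knob top in crop',(hk-(200,100))*3.5)
cv2.imwrite('pics/w10.png',c[:,:,::-1])
E
```

```text
t 31.27 tcp [0.5296, -0.254, 0.1166] rot [-180.0, 0.0, -10.25] F [-0.8, -0.4, -0.4] w 0.498
500 box 54 0 48 221 D 48.7 far-edge [0.3568, -0.217, 0.011] centroid [0.3906, -0.1471, 0.011]
500 box 251 27 58 61 D 49.8 far-edge [0.55, -0.1404, 0.011] centroid [0.5501, -0.1405, 0.011]
200 box 258 117 44 44 D 36.7 far-edge [0.5391, -0.2007, 0.011] centroid [0.5389, -0.201, 0.011]
expected knob top in crop [278.99893961 411.39689978]
```

View pics/w10.png

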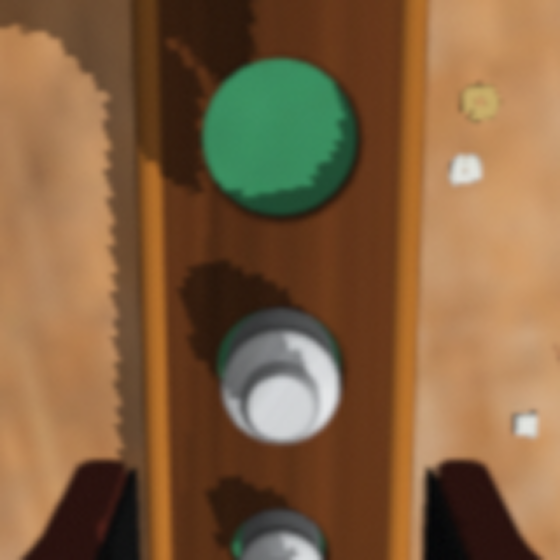

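w100 is in (crop (281,403)). On to w200.

Call:
play_rows(
  motion=[
    [[0.6,0,20,0,0],[0.6,0.6,38,0,0],[0.6,0.6,38,0,0],[0.6,0.6,38,0,0],[0.6,0.6,38,0,0]],
  ],
)

```text
clock: 31.73
ee_pos: [0.5306, -0.0804, 0.1142]
ee_rot: [-180.0, 0.2, -10.3]
force: [0.4, 0.5, -0.1]
width: 0.596
```

Call:
play_rows(
  motion=[
    [[0.6,0.6,38,0,0],[0.6,0.6,38,0,0],[0.6,0.6,38,0,0],[0.6,0.6,38,0,0],[0.6,0.6,35,0,0]],
  ],
)

```text
clock: 32.15
ee_pos: [0.5335, 0.1069, 0.1144]
ee_rot: [179.9, 0.2, -10.2]
force: [0.5, -0.0, 0.4]
width: 0.602
```

Call:
play_rows(
  motion=[
    [[0.6,0,15.5,0,0],[0.6,0,0,0,0],[0.6,0,0,0,0],[0.6,0,0,0,0],[0.6,0,0,0,0]],
  ],
)

```text
clock: 32.57
ee_pos: [0.5348, 0.1191, 0.1162]
ee_rot: [179.9, 0.1, -10.3]
force: [0.3, 0.5, -0.4]
width: 0.601
```

```bash
python3 - <<'E'
from h import *
st(); s=snap('wrist','w11'); weight(s,(.536,.122),.016)
E
```

```text
t 32.57 tcp [0.5348, 0.1191, 0.1162] rot [179.95, 0.08, -10.35] F [0.3, 0.5, -0.4] w 0.601
blob 261 182 41 46 1404 pred w 36.2 centre [0.5358, 0.1192, 0.0025]
```

Call:
play_rows(
  motion=[
    [[0.6,1.1,-1.2,0,0.12],[0.6,0,0,0,0.12],[0.6,0,0,0,0.12],[0.6,0,0,0,0.12],[0.6,0,0,0,0.12]],
  ],
)

```text
clock: 33.03
ee_pos: [0.5363, 0.118, 0.1171]
ee_rot: [180.0, 0.0, 24.4]
force: [0.8, 0.1, 0.2]
width: 0.6
```

Call:
play_rows(
  motion=[
    [[0.6,0,0,0,0.12],[0.6,0,0,0,0.12],[0.6,0,0,-10,0.12],[0.6,0,0,-15,0.12],[0.6,0,0,-20,0.12]],
  ],
)

```text
clock: 33.45
ee_pos: [0.5373, 0.1181, 0.0734]
ee_rot: [179.8, -0.1, 58.7]
force: [-0.4, -0.2, -0.3]
width: 0.6
```

Call:
play_rows(
  motion=[
    [[0.6,0,0,-20,0.12],[0.6,0,0,-15,0.12],[0.6,0,0,-12,0.12],[0.6,0,0,-6.5,0.01],[0.6,0,0,-4,0]],
  ],
)

```text
clock: 33.87
ee_pos: [0.5357, 0.1182, 0.0136]
ee_rot: [-179.9, 0.0, 79.5]
force: [0.7, -0.6, 0.3]
width: 0.6
```

Call:
play_rows(
  motion=[
    [[0.55,0,0,0,0],[0.5,0,0,0,0],[0.45,0,0,0,0],[0.42,0,0,0,0],[0.38,0,0,0,0]],
  ],
)

```text
clock: 34.28
ee_pos: [0.5366, 0.1193, 0.0154]
ee_rot: [179.9, -0.0, 79.7]
force: [0.0, 0.2, 0.4]
width: 0.393
```

Call:
play_rows(
  motion=[
    [[0.35,0,0,0,0],[0.32,0,0,0,0],[0.32,0,0,0,0],[0.32,0,0,0,0],[0.4,0,0,0,0]],
  ],
)

```text
clock: 34.7
ee_pos: [0.5363, 0.1194, 0.0149]
ee_rot: [180.0, -0.0, 79.7]
force: [-0.9, 1.0, 0.6]
width: 0.389
```

Call:
play_rows(
  motion=[
    [[0.5,0,0,0,0],[0.6,0,0,0,0],[0.6,0,0,15,0],[0.6,0,0,25,0],[0.6,0,0,20,-0.12]],
  ],
)

```text
clock: 35.12
ee_pos: [0.5355, 0.1195, 0.0747]
ee_rot: [-179.9, 0.0, 72.9]
force: [0.7, 0.7, 0.5]
width: 0.598
```

Call:
play_rows(
  motion=[
    [[0.6,0,0,0,-0.12],[0.6,0,0,0,-0.12],[0.6,0,0,0,-0.12],[0.6,0,0,0,-0.12],[0.6,0,0,0,-0.12]],
  ],
)

```text
clock: 35.53
ee_pos: [0.5359, 0.1195, 0.0741]
ee_rot: [-180.0, 0.0, 38.1]
force: [-0.1, 0.7, 0.2]
width: 0.6
```

Call:
play_rows(
  motion=[
    [[0.6,0,0,0,-0.12],[0.6,0,0,0,-0.12],[0.6,0,0,0,-0.12],[0.6,0,0,0,-0.12],[0.6,0,0,0,-0.12]],
  ],
)

```text
clock: 35.95
ee_pos: [0.5359, 0.1195, 0.074]
ee_rot: [-180.0, 0.0, 3.7]
force: [-0.1, -1.0, 0.2]
width: 0.599
```

Call:
play_rows(
  motion=[
    [[0.6,0,0,-20,-0.12],[0.6,0,0,-15,-0.12],[0.6,0,0,-15,-0.01],[0.6,0,0,-7,0],[0.55,0,0,-3,0]],
  ],
)

```text
clock: 36.37
ee_pos: [0.5349, 0.1193, 0.0126]
ee_rot: [180.0, 0.2, -10.2]
force: [-0.4, 0.5, -0.2]
width: 0.567
```

Call:
play_rows(
  motion=[
    [[0.5,0,0,0,0],[0.45,0,0,0,0],[0.42,0,0,0,0],[0.38,0,0,0,0],[0.35,0,0,0,0]],
  ],
)

```text
clock: 36.78
ee_pos: [0.5362, 0.1194, 0.0156]
ee_rot: [-180.0, -0.0, -10.2]
force: [-1.6, 0.4, 4.2]
width: 0.363
```

Call:
play_rows(
  motion=[
    [[0.3,0,0,0,0],[0.25,0,0,0,0],[0.2,0,0,0,0],[0.2,0,0,0,0],[0.2,0,0,0,0]],
  ],
)

```text
clock: 37.2
ee_pos: [0.5362, 0.1195, 0.0156]
ee_rot: [-180.0, -0.0, -10.2]
force: [-3.8, -0.3, 4.0]
width: 0.356
```

Call:
play_rows(
  motion=[
    [[0.2,0,0,5,0],[0.2,0,0,20,0],[0.2,0,0,30,0],[0.2,0,-20,20,0],[0.2,0.4,-37,0,0]],
  ],
)

```text
clock: 37.62
ee_pos: [0.539, 0.0645, 0.0951]
ee_rot: [-179.8, -0.5, -10.0]
force: [1.5, -0.4, -1.3]
width: 0.357
```

Call:
play_rows(
  motion=[
    [[0.2,0.4,-37,0,0],[0.2,0.4,-37,0,0],[0.2,0.4,-37,0,0],[0.2,0.4,-37,0,0],[0.2,0.4,-37,0,0]],
  ],
)

```text
clock: 38.03
ee_pos: [0.5381, -0.1246, 0.0893]
ee_rot: [180.0, 0.0, -10.2]
force: [1.2, 0.0, -1.3]
width: 0.352
```

Call:
play_rows(
  motion=[
    [[0.2,0.4,-37,0,0],[0.2,0.3,-27,0,0],[0.2,0,-14.1,0,0],[0.2,0,0,0,0],[0.2,0,0,-18,0]],
  ],
)

```text
clock: 38.45
ee_pos: [0.5411, -0.2019, 0.0751]
ee_rot: [180.0, -0.3, -10.3]
force: [0.4, 0.6, -0.5]
width: 0.355
```

Call:
play_rows(
  motion=[
    [[0.2,0,0,-17,0],[0.2,0,0,-12,0],[0.2,0,0,-6,0],[0.2,0,0,0,0],[0.2,0,0,0,0]],
  ],
)

```text
clock: 38.87
ee_pos: [0.5393, -0.2002, 0.0367]
ee_rot: [-180.0, 0.0, -10.2]
force: [0.3, 0.3, -1.1]
width: 0.36
```

Call:
play_rows(
  motion=[
    [[0.2,0,0,-2,0],[0.2,0,0,-2,0],[0.2,0,0,-2,0],[0.2,0,0,-1.5,0],[0.2,0,0,-1,0]],
  ],
)

```text
clock: 39.28
ee_pos: [0.5392, -0.2009, 0.0281]
ee_rot: [-180.0, -0.0, -10.3]
force: [-1.2, 0.3, -1.5]
width: 0.351
```

```bash
python3 - <<'E'
from h import *
st()
E
```

```text
t 39.28 tcp [0.5392, -0.2009, 0.0281] rot [-180.0, -0.01, -10.26] F [-1.2, 0.3, -1.5] w 0.351
```

Call:
play_rows(
  motion=[
    [[0.2,0,0,-1,0],[0.2,0,0,-1,0],[0.2,0,0,0,0],[0.36,0,0,0,0],[0.38,0,0,0,0]],
  ],
)

```text
clock: 39.7
ee_pos: [0.5395, -0.201, 0.0266]
ee_rot: [180.0, -0.0, -10.3]
force: [0.3, 0.2, -0.0]
width: 0.378
```

Call:
play_rows(
  motion=[
    [[0.41,0,0,0,0],[0.46,0,0,0,0],[0.53,0,0,0,0],[0.58,0,0,5,0],[0.6,0,0,20,0]],
  ],
)

```text
clock: 40.12
ee_pos: [0.5372, -0.2, 0.0478]
ee_rot: [-179.9, 0.4, -10.3]
force: [0.5, -0.2, 0.2]
width: 0.593
```

Call:
play_rows(
  motion=[
    [[0.6,0,0,35,0],[0.6,0,0,25,0],[0.6,0,0,18.5,0],[0.6,0,0,10,0],[0.6,0,0,0,0]],
  ],
)

```text
clock: 40.53
ee_pos: [0.5404, -0.2014, 0.1429]
ee_rot: [179.9, -0.3, -10.3]
force: [-0.3, 0.3, 0.2]
width: 0.599
```

```bash
python3 - <<'E'
from h import *
st(); s=snap('wrist'); felts(s)
c=cv2.resize(s['pixels'][100:260,200:360],None,fx=3.5,fy=3.5,interpolation=cv2.INTER_CUBIC)
hk=proj(s,[.5392,-.2013,.063]); print('expected knob top in crop',(hk-(200,100))*3.5)
cv2.imwrite('pics/w12.png',c[:,:,::-1])
E
```

```text
t 40.53 tcp [0.5404, -0.2014, 0.1429] rot [179.93, -0.29, -10.26] F [-0.3, 0.3, 0.2] w 0.599
500 box 6 0 117 265 D 137.5 far-edge [0.3215, -0.2113, 0.011] centroid [0.3866, -0.1066, 0.011]
500 box 253 103 50 51 D 45.8 far-edge [0.55, -0.1412, 0.011] centroid [0.55, -0.141, 0.011]
expected knob top in crop [271.35207833 387.48942427]
```

Call:
play_rows(
  motion=[
    [[0.7,0,20,0,0],[0.7,-0.2,39,0,0],[0.7,-0.2,39,0,0],[0.7,-0.2,39,0,0],[0.7,-0.2,39,0,0]],
  ],
)

```text
clock: 41.0
ee_pos: [0.5372, -0.0233, 0.137]
ee_rot: [180.0, 0.2, -10.3]
force: [0.5, -0.2, 0.4]
width: 0.701
```

Call:
play_rows(
  motion=[
    [[0.7,-0.2,39,0,0],[0.7,-0.2,39,0,0],[0.7,-0.2,39,0,0],[0.7,-0.2,39,0,0],[0.7,-0.2,39,0,0]],
  ],
)

```text
clock: 41.42
ee_pos: [0.5361, 0.1718, 0.1371]
ee_rot: [179.9, 0.2, -10.3]
force: [0.7, -0.0, 0.8]
width: 0.702
```

Call:
play_rows(
  motion=[
    [[0.7,-0.2,39,0,0],[0.7,-0.2,39,0,0],[0.7,-0.2,39,0,0],[0.7,0,26,0,0],[0.7,0,12,0,0]],
  ],
)

```text
clock: 41.83
ee_pos: [0.5351, 0.3282, 0.1365]
ee_rot: [179.9, 0.2, -10.1]
force: [0.7, 0.1, -0.0]
width: 0.701
```

Call:
play_rows(
  motion=[
    [[0.7,0,0,0,0],[0.7,0,0,0,0],[0.7,0,0,0,0]],
  ],
)

```text
clock: 42.08
ee_pos: [0.537, 0.3235, 0.1389]
ee_rot: [179.9, 0.0, -10.3]
force: [0.8, 0.1, -0.8]
width: 0.698
```

```bash
python3 - <<'E'
from h import *
st(); s=snap('wrist'); np.save('w13.npy',s,allow_pickle=True)
a=cv2.resize(s['pixels'][120:270,200:360],None,fx=4,fy=4,interpolation=cv2.INTER_CUBIC)[:,:,::-1]; a=np.ascontiguousarray(a)
b=cv2.resize(cv2.imread('pics/w12.png'),None,fx=.36,fy=.36); a[-b.shape[0]:,-0:b.shape[1]]=b
cv2.imwrite('pics/w13.png',a)
print('under tcp z.085 in crop',(proj(s,[.5366,.3247,.085])-(200,120))*4)
E
```

```text
t 42.08 tcp [0.537, 0.3235, 0.1389] rot [179.92, 0.04, -10.34] F [0.8, 0.1, -0.8] w 0.698
under tcp z.085 in crop [315.22632898 397.6885136 ]
```

View pics/w13.png

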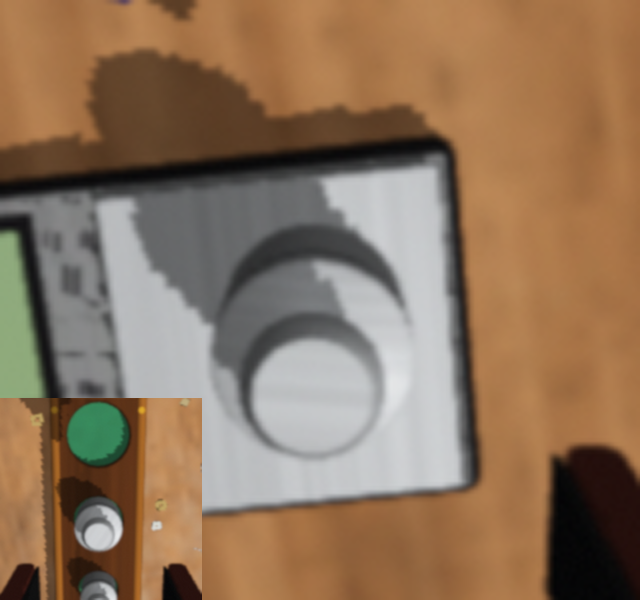

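Inset: w200 sits in its pocket. Main: w500 knob top centred at crop (315,397), expected (315,398) for directly under the TCP, so no shift needed.

Call:
play_rows(
  motion=[
    [[0.7,0,-0.5,0,0.12],[0.7,0,0,0,0.12],[0.7,0,0,0,0.12],[0.7,0,0,0,0.12],[0.7,0,0,0,0.12]],
  ],
)

```text
clock: 42.55
ee_pos: [0.5374, 0.3228, 0.14]
ee_rot: [180.0, -0.0, 24.3]
force: [0.2, 0.2, -0.0]
width: 0.701
```

Call:
play_rows(
  motion=[
    [[0.7,0,0,0,0.12],[0.7,0,0,0,0.12],[0.7,0,0,-10,0.12],[0.7,0,0,-15,0.12],[0.7,0,0,-20,0.12]],
  ],
)

```text
clock: 42.97
ee_pos: [0.5383, 0.3233, 0.0964]
ee_rot: [179.9, -0.2, 58.7]
force: [0.7, 0.4, 0.1]
width: 0.7
```

Call:
play_rows(
  motion=[
    [[0.7,0,0,-20,0.12],[0.7,0,0,-15,0.12],[0.7,0,0,-12,0.12],[0.7,0,0,-6,0.01],[0.7,0,0,-4,0]],
  ],
)

```text
clock: 43.38
ee_pos: [0.5368, 0.3231, 0.0368]
ee_rot: [-180.0, 0.0, 79.4]
force: [-0.4, 0.3, -0.6]
width: 0.695
```

Call:
play_rows(
  motion=[
    [[0.65,0,0,0,0],[0.6,0,0,0,0],[0.55,0,0,0,0],[0.5,0,0,0,0],[0.47,0,0,0,0]],
  ],
)

```text
clock: 43.8
ee_pos: [0.5372, 0.3249, 0.0385]
ee_rot: [179.9, -0.1, 79.7]
force: [-0.5, -1.3, 0.6]
width: 0.478
```

Call:
play_rows(
  motion=[
    [[0.44,0,0,0,0],[0.42,0,0,0,0],[0.42,0,0,0,0],[0.42,0,0,0,0],[0.5,0,0,0,0]],
  ],
)

```text
clock: 44.22
ee_pos: [0.537, 0.3248, 0.038]
ee_rot: [180.0, -0.0, 79.7]
force: [0.0, -1.0, 0.7]
width: 0.482
```

```bash
python3 - <<'E'
from h import *
st()
E
```

```text
t 44.22 tcp [0.537, 0.3248, 0.038] rot [179.97, -0.04, 79.69] F [0.0, -1.0, 0.7] w 0.482
```

Call:
play_rows(
  motion=[
    [[0.6,0,0,0,0],[0.7,0,0,5,0],[0.7,0,0,5,0],[0.7,0,0,0,-0.12],[0.7,0,0,0,-0.12]],
  ],
)

```text
clock: 44.63
ee_pos: [0.5372, 0.3251, 0.0486]
ee_rot: [180.0, -0.1, 65.7]
force: [-0.5, -0.6, 0.2]
width: 0.699
```

Call:
play_rows(
  motion=[
    [[0.7,0,0,0,-0.12],[0.7,0,0,0,-0.12],[0.7,0,0,0,-0.12],[0.7,0,0,0,-0.12],[0.7,0,0,0,-0.12]],
  ],
)

```text
clock: 45.05
ee_pos: [0.5369, 0.325, 0.0481]
ee_rot: [-180.0, -0.0, 31.2]
force: [-0.7, -0.3, 0.2]
width: 0.701
```

Call:
play_rows(
  motion=[
    [[0.7,0,0,0,-0.12],[0.7,0,0,0,-0.12],[0.7,0,0,0,-0.12],[0.7,0,0,0,-0.12],[0.7,0,0,0,-0.12]],
  ],
)

```text
clock: 45.47
ee_pos: [0.5369, 0.325, 0.0481]
ee_rot: [-180.0, -0.0, -3.1]
force: [-0.1, -0.3, 0.9]
width: 0.701
```

Call:
play_rows(
  motion=[
    [[0.7,0,0,-5,-0.12],[0.7,0,0,-5,-0.01],[0.7,0,0,0,0],[0.65,0,0,0,0],[0.6,0,0,0,0]],
  ],
)

```text
clock: 45.88
ee_pos: [0.5368, 0.3247, 0.0377]
ee_rot: [-180.0, 0.0, -10.1]
force: [-0.5, 0.8, -0.1]
width: 0.618
```

Call:
play_rows(
  motion=[
    [[0.55,0,0,0,0],[0.5,0,0,0,0],[0.46,0,0,0,0],[0.43,0,0,0,0],[0.38,0,0,0,0]],
  ],
)

```text
clock: 46.3
ee_pos: [0.5359, 0.3249, 0.0379]
ee_rot: [180.0, 0.1, -10.2]
force: [-4.8, 0.5, 4.2]
width: 0.445
```

Call:
play_rows(
  motion=[
    [[0.3,0,0,0,0],[0.3,0,0,0,0],[0.3,0,0,0,0],[0.3,0,0,3,0],[0.3,0,0,7,0]],
  ],
)

```text
clock: 46.72
ee_pos: [0.536, 0.3239, 0.0454]
ee_rot: [179.8, 0.1, -10.2]
force: [-0.1, 0.4, -4.0]
width: 0.447
```

```bash
python3 - <<'E'
from h import *
st()
E
```

```text
t 46.72 tcp [0.536, 0.3239, 0.0454] rot [179.85, 0.14, -10.25] F [-0.1, 0.4, -4.0] w 0.447
```

Call:
play_rows(
  motion=[
    [[0.3,0,0,17,0],[0.3,0,0,20,0],[0.3,0,0,15,0],[0.3,0.5,-15,5,0],[0.3,1,-30,0,0]],
  ],
)

```text
clock: 47.13
ee_pos: [0.5389, 0.2814, 0.1065]
ee_rot: [-179.8, -0.2, -10.1]
force: [0.8, -0.4, -5.3]
width: 0.45
```

Call:
play_rows(
  motion=[
    [[0.3,1,-35,0,0],[0.3,1,-35,0,0],[0.3,1,-35,0,0],[0.3,1,-35,0,0],[0.3,1,-35,0,0]],
  ],
)

```text
clock: 47.55
ee_pos: [0.5426, 0.102, 0.1038]
ee_rot: [179.9, 0.0, -10.3]
force: [1.1, -0.2, -5.6]
width: 0.448
```

Call:
play_rows(
  motion=[
    [[0.3,1,-35,0,0],[0.3,1,-35,0,0],[0.3,1,-35,0,0],[0.3,1,-35,0,0],[0.3,1,-35,0,0]],
  ],
)

```text
clock: 47.97
ee_pos: [0.5474, -0.0729, 0.1039]
ee_rot: [180.0, 0.0, -10.3]
force: [1.3, 0.2, -5.4]
width: 0.449
```

Call:
play_rows(
  motion=[
    [[0.3,1,-35,0,0],[0.3,0.8,-23,0,0],[0.3,0,-12.5,0,0],[0.3,0,0,0,0],[0.3,0,0,0,0]],
  ],
)

```text
clock: 48.38
ee_pos: [0.5495, -0.1412, 0.104]
ee_rot: [-180.0, 0.1, -10.3]
force: [-0.1, 0.9, -4.8]
width: 0.444
```

```bash
python3 - <<'E'
from h import *
st(); s=snap('wrist'); cv2.imwrite('pics/w14.png',cv2.resize(s['pixels'][100:300,180:380],None,fx=3,fy=3,interpolation=cv2.INTER_CUBIC)[:,:,::-1])
E
```

```text
t 48.38 tcp [0.5495, -0.1412, 0.104] rot [-179.96, 0.07, -10.34] F [-0.1, 0.9, -4.8] w 0.444
```

View pics/w14.png

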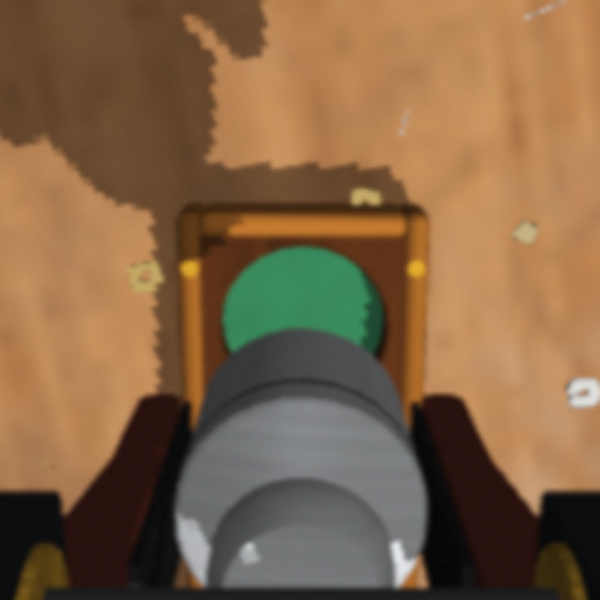

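w500 is held upright and centred over the widest felt (weight axis column ≈302, felt ≈303). Lower it slowly.

Call:
play_rows(
  motion=[
    [[0.3,0,0,-15,0],[0.3,0,0,-18,0],[0.3,0,0,-16,0],[0.3,0,0,-12,0],[0.3,0,0,-6,0]],
  ],
)

```text
clock: 48.85
ee_pos: [0.5492, -0.1392, 0.0353]
ee_rot: [-180.0, 0.2, -10.1]
force: [0.1, -0.6, -5.2]
width: 0.446
```

Call:
play_rows(
  motion=[
    [[0.3,0,0,0,0],[0.3,0,0,0,0],[0.3,0,0,-2,0],[0.3,0,0,-2,0],[0.3,0,0,-1.5,0]],
  ],
)

```text
clock: 49.27
ee_pos: [0.5506, -0.141, 0.0329]
ee_rot: [180.0, -0.1, -10.3]
force: [0.6, -0.7, -4.5]
width: 0.45
```

Call:
play_rows(
  motion=[
    [[0.3,0,0,-1,0],[0.3,0,0,-1,0],[0.3,0,0,0,0],[0.3,0,0,0,0]],
  ],
)

```text
clock: 49.6
ee_pos: [0.5501, -0.1409, 0.0301]
ee_rot: [-180.0, 0.0, -10.3]
force: [0.3, -0.6, -5.7]
width: 0.448
```

```bash
python3 - <<'E'
from h import *
st()
E
```

```text
t 49.6 tcp [0.5501, -0.1409, 0.0301] rot [-180.0, 0.01, -10.27] F [0.3, -0.6, -5.7] w 0.448
```

Call:
play_rows(
  motion=[
    [[0.3,0,0,-1,0],[0.3,0,0,-1,0],[0.3,0,0,-0.5,0],[0.3,0,0,0,0],[0.3,0,0,0,0]],
  ],
)

```text
clock: 50.02
ee_pos: [0.5502, -0.1409, 0.0279]
ee_rot: [180.0, -0.0, -10.3]
force: [-0.6, 0.6, -3.3]
width: 0.445
```

Call:
play_rows(
  motion=[
    [[0.45,0,0,0,0],[0.47,0,0,0,0],[0.5,0,0,0,0],[0.56,0,0,0,0],[0.64,0,0,0,0]],
  ],
)

```text
clock: 50.43
ee_pos: [0.5506, -0.141, 0.0282]
ee_rot: [180.0, -0.1, -10.3]
force: [0.7, -0.3, 0.3]
width: 0.602
```

Call:
play_rows(
  motion=[
    [[0.65,0,0,5,0],[0.65,0,0,20,0],[0.65,0,0,35,0],[0.65,0,0,35,0],[0.65,0,0,20,0]],
  ],
)

```text
clock: 50.85
ee_pos: [0.5512, -0.1412, 0.1476]
ee_rot: [180.0, -0.3, -10.3]
force: [1.3, -0.4, 0.7]
width: 0.649
```

Call:
play_rows(
  motion=[
    [[0.65,-5,-30,20,0],[0.65,-6,-35,15,0],[0.65,-4,-25,0,0],[0.65,0,-12,0,0],[0.65,0,0,0,0]],
  ],
)

```text
clock: 51.27
ee_pos: [0.5347, -0.2449, 0.1775]
ee_rot: [180.0, 0.0, -10.4]
force: [0.7, -0.4, -0.6]
width: 0.648
```

Call:
play_rows(
  motion=[
    [[0.65,0,0,0,0],[0.65,0,0,0,0]],
  ],
)

```text
clock: 51.43
ee_pos: [0.5352, -0.2415, 0.1767]
ee_rot: [-179.9, 0.1, -10.2]
force: [0.5, -0.2, 0.2]
width: 0.647
```

```bash
python3 - <<'E'
from h import *
st(); s=snap('wrist'); c=s['pixels'][20:270,160:400]; c=cv2.resize(c,None,fx=2.4,fy=2.4,interpolation=cv2.INTER_CUBIC)[:,:,::-1].copy()
for d,h in zip((0,42,90,144,205),(26,34,42,52,64)):
    p=(proj(s,[.5135+.1777e-3*d,-.343+.984e-3*d,.011+h/1e3])-(160,20))*2.4; print(h,p.round(0))
cv2.imwrite('pics/w15.png',c)
E
```

```text
t 51.43 tcp [0.5352, -0.2415, 0.1767] rot [-179.93, 0.09, -10.2] F [0.5, -0.2, 0.2] w 0.647
26 [280. 648.]
34 [280. 566.]
42 [279. 460.]
52 [279. 322.]
64 [278. 135.]
```

View pics/w15.png

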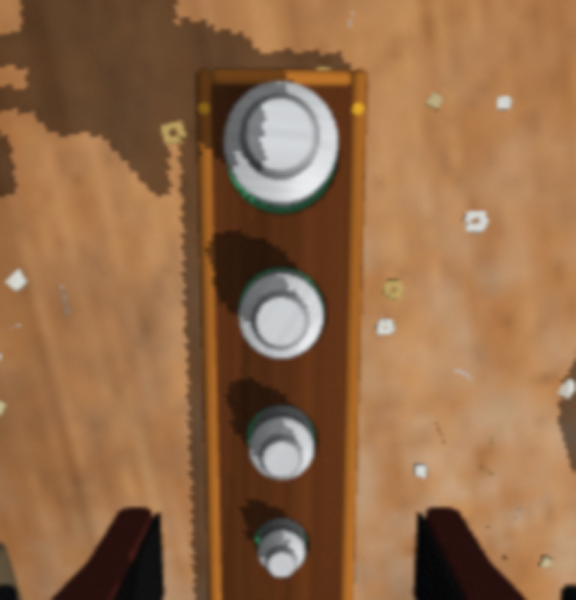

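Four weights are visible in their pockets with knobs at their expected pixels (500 (281,136), 200 (281,320), 100 (282,457), 50 (281,561)). One final side look, including w20.

```bash
python3 - <<'E'
from h import *
s=snap('scene'); c=s['pixels'][215:350,280:400]; cv2.imwrite('pics/s16.png',cv2.resize(c,None,fx=4.4,fy=4.4,interpolation=cv2.INTER_CUBIC)[:,:,::-1])
E
```

```text
(no output)
```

View pics/s16.png

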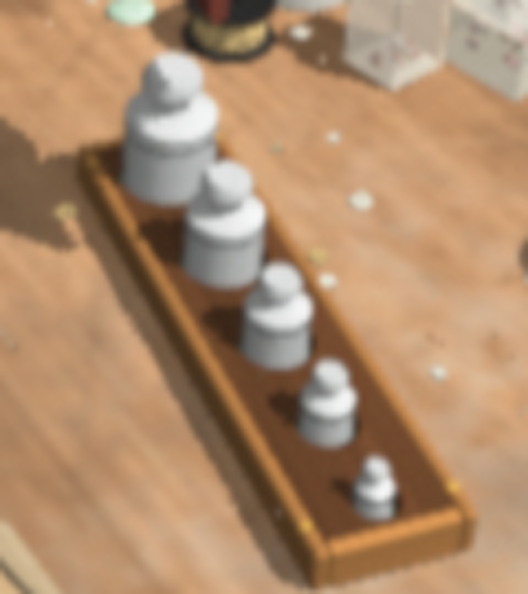

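All five stand upright and sunk in the block in size order (w500 at crop (170,130), down to w20 at (376,487)).

```bash
python3 -c "
from h import *
st(); print(r.close_job())"
```

```text
t 51.53 tcp [0.5353, -0.2413, 0.177] rot [-179.95, 0.06, -10.16] F [0.1, -0.0, 0.3] w 0.654
the job is handed in; nothing more can be done
None
```

All five check weights are back in their own pockets, set smallest to largest, and the job was handed in at 51.5 s of the 125 s allowed. I centred each weight with two crossed squeezes, carried it upright and lowered it slowly onto the felt.

- **Final pictures:** the side view shows all five upright, sunk in the block and in size order, with the gripper open and clear above. In the wrist view the knobs of w50 to w500 were within about 2 mm of where they should be. w20 was checked the same way right after its own placing.
- **Forces:** the highest readings, taken at the end of each move call, were about 6 N.
- **Not measured:** I did not measure seating depth separately. It rests on the pictures and the release heights, which were 0.5 mm or less above felt contact for every weight.
- **Odd readings:**
  - The closed gripper read 1 to 2 mm less than each weight's diameter when gripping, which I put down to soft pads.
  - w20 leaned slightly in the pads before release, then stood upright in its pocket.

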